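# Extend the roller board rest by one hole

## Task

The next board to be sanded is longer: on the board rest that carries the roller, press in the spring button, slide the tube one hole farther out (away from the robot, towards the roller end), and let the button pop back out in that next hole. Leave the other board rest, the one with the upright plate, at its setting.

Things in the scene. Friction and masses are not known exactly. Their poses are not given: they have to be found in the camera images.
- roller_grip (a point): Pinch point in the sliding tube of the roller rest: on its axis, level with the button, 85 mm above the bench; moves with the tube. x: outward along the rail, y: to the button side, z: up. Square aluminium tube 34 x 34 mm, from 35 mm behind to 85 mm ahead of the point. On its front end, 65 mm ahead, lies a crosswise steel roller 28 mm thick, 130 mm wide, top 134 mm high. Free air under the tube.
- roller_slide (a joint): How far the roller rest's tube is out, m: 0 in its first hole, grows along the point's +x; next hole at 0.05, others at 0.10 and -0.05. 1 mm play. Locked while the button is out; with it in, slides with 1 to 3 N and stays put. Let go within 6 mm of a hole, the spring centres it there; elsewhere the button stays held in. The fixed perforated steel rail is 25 mm square, 360 mm long.
- roller_button (a joint): How far the roller rest's dark round button (24 mm across, on the tube's +y side) is pressed, m: 0 popped out (sticks out 13 mm, tube and button 47 mm wide), 0.010 fully in (3 mm), 0.009 between holes. Spring 4 to 7 N. The face opposite is plain: pinching across, a finger on the button and one on that face, presses it and holds the tube for sliding.
- fence_slide (a joint): The same as roller_slide for the second rest, of the same build but with an upright plywood plate (120 x 45 mm, 12 mm thick) instead of the roller: 0 in its hole, where it must stay. Either rest may stand on the left or the right; both rails point away from the robot, turned up to 20 degrees.

How it is judged:
On the way:
1. the roller rest's button is pressed in (value of joint roller_button above 0.006 m), for 0.1 s.
At the end, for the whole second after the job is handed in: The roller rest's tube sits in the next hole out (50 mm from its starting hole, within 5 mm) with its button popped out again (within 2 mm of fully out), and the plate rest's tube is within 5 mm of its starting hole (value of joint roller_slide between 0.045 and 0.055 m and value of joint roller_button below 0.002 m and value of joint fence_slide between -0.005 and 0.005 m); the robot touches nothing.
It fails at once if the plate rest's tube is moved off its hole (more than 10 mm) (value of joint fence_slide above 0.01 m or value of joint fence_slide below -0.01 m).
It also fails if it takes over 29 s, if anything falls off the work surface, if the arm or the gripper's body presses on something with over 40 N, if the wrist force passes 120 N, or if a joint passes its speed limit or range.

## Robot

A 6-joint arm with a two-finger parallel gripper is mounted at the origin on the work surface. World frame = base frame: x ahead of the robot, y to its left, z up, the work surface at z = 0. Lengths are in m, angles in rad, forces in N, time in s.
With the tool pointing down it reaches from about 0.25 to 0.775 m from the base axis. Payload 4 kg.
Tool frame: the origin (TCP) lies on the centre line of the jaws, within the pads' length; the fingertips stand 17 mm ahead of it and the grasp point (between the pads) lies 2 mm behind it; z points along the fingers, y is the line along which they close (so a half turn about z gives the same grasp; the last joint's range is limited). The gripper opens to 94 mm and grips with 3 to 60 N. Pads are 16 mm wide; open, the fingers measure 119 mm over their backs; the gripper's body (75 mm by 177 mm) begins 78 mm behind the grasp point.
Start: joints at [0.999, 0.087, 1.371, -0, 1.684, -0.103], TCP at [0.249, 0.491, 0.223] pointing down, gripper open.
Joint ranges: [-3.1, 3.1], [-0.76, 2.03], [0.27, 2.55], [-1.08, 4.22], [0.17, 2.65], [-2.57, 2.57]. Speed limits (rad/s): [2.79, 2.79, 3.14, 3.14, 3.14, 3.14].

## Interface

Orientations are given as [roll, pitch, yaw] about the fixed x, y, z axes, in that order (R = Rz(yaw) Ry(pitch) Rx(roll)).
In Python, from bench import robot gives the robot as it stands.
- The arm moves only by the tool servo_tool, never from a script. Its argument "plan" is a list of rows, each a list of 7 numbers: the shift along the tool's x, y, z normalised to -1 to 1, where 1 is 0.1 m, then the turn, a rotation vector about the tool's x, y, z normalised to -1 to 1, where 1 is pi/2 rad, then the finger opening in mm, from 0 to 94. In form: [[x, y, z, ax, ay, az, gripper], ...]. A call has 1 to 12 rows; each row is the pose to reach, as a shift and turn from the pose commanded when the call began, along the tool's axes at that moment; what a row does not reach only later rows make up. A row lasts 1/12 s, in which the tool goes at most 41.7 mm and 7.16 degrees, less where a joint would pass 70% of its speed; a pose out of reach is approached as far as the arm can. A call with a number of a shift or a turn outside -1 to 1 is refused whole. A call with a gripper value outside its range is refused whole. The fingers move at their own pace and stop on an object; the grip force is fixed at half the most. Time passes only in rows, so rows that repeat a pose let the fingers close. It gives the time, the measured TCP pose, the force, the opening and the grip force at its end, in the units of the state.
- robot.get_obs(): the state, without advancing time (a new reading comes with each control period).
- robot.snapshot(name): name is "scene" or "top" or "wrist"; returns the picture (400x640x3 uint8, red, green, blue); there is no depth.
- robot.camera_params(name): a dict with "camera_matrix" (3x3 intrinsics, pixels), "rvec" (rotation vector, rad) and "tvec" (3), from world to camera coordinates, as OpenCV has them; the wrist camera has in their place "tool_from_camera" (4x4, takes a point from camera to tool coordinates, whose origin is the TCP and whose axes are the flange's). Camera axes: x right, y down, z forward; pixel columns grow to the right and rows downward; lengths in m; the calibration is good to about 2 mm. A picture is of the moment at which its call begins: read the wrist's pose just before it. camera_params takes no time and is no camera call.
- robot.close_job(): hands the job in; it is judged then, once.
Trained networks look in the newest picture that a camera, given by its name, has taken for a name from the list of things; names that differ only in an ending like _2 or _b are one class to them, and where a whole thing is asked for, a point or a joint stands for the part that bears it (a point fixed in the world has none). Each returns a list of dicts, best first, with "conf" (0 to 1); they miss things now and then, are a little off and sometimes report something else, mostly with a low value. They report only what shows in the picture. A call takes as long as a camera call.
- robot.find_in(thing, camera): "extent" ([centre column, centre row, width, height] in pixels, round what is visible of it).
The state is a dict: "time": time; "joint_positions": joint angles; "qvel": joint speeds; "joint_torque": joint torques, N m; "tool_pos": TCP position; "ee_rot": TCP orientation; "wrist_force": force on the tool from outside, world axes, zero at the start; "wrist_torque": the same for the moment, N m; "width": finger opening in m; "finger_force": force on a finger pad.
Only numpy, scipy, OpenCV 4.12 (cv2) and the standard library are available. Lean on these libraries where they do the work, as an engineer would, in place of code of your own. Each camera call takes 0.05 s, during which the arm holds its last target. There are 200 camera calls.

## Working session

There is one attempt and no reset: what is moved stays moved. The work goes in short steps, Python scripts to look and compute and a tool call to move; the robot and the scene stay as the last step left them, time stands still between calls to the robot, and variables do not carry over. Pictures are saved under pics/ and viewed, at most 10 in all, crops included, and the job is handed in when it is done.

Besides the shell and the picture viewer there is one more tool, called after ">>>" by a JSON object that holds its "name" and its "arguments", one argument or row to a line. servo_tool: Moves the arm, as the interface text tells. Scaled input: -1 to 1 covers 0.1 m each way for a shift and pi/2 rad each way for a turn. Its arguments: {"type":"object","properties":{"plan":{"type":"array","items":{"type":"array","items":{"type":"number"}}}},"required":["plan"]}

```bash
mkdir -p pics; python3 - <<'E'
from bench import robot
import cv2,numpy as np
o=robot.get_obs();print(o['time'],o['tool_pos'],o['ee_rot'],o['width'])
for c in("top","scene"):
    im=robot.snapshot(c);cv2.imwrite(f"pics/{c}0.png",im[:,:,::-1])
    p=robot.camera_params(c);R=cv2.Rodrigues(np.array(p['rvec']))[0];print(c,(-R.T@np.array(p['tvec']).ravel()).round(3),R[2].round(2))
    for t in("roller_grip","roller_button","roller_slide","fence_slide"):
        print(t,[(np.round(d['extent']),round(d['conf'],2)) for d in robot.find_in(t,c)])
E
```

```text
0.0 [0.24825416 0.49023833 0.22133589] [-3.13947546e+00 -2.12075317e-04  2.67279311e+00] 0.09380453251529842
top [ 0.485 -0.004  0.966] [ 0.05  0.01 -1.  ]
roller_grip [(array([227., 174.,  75.,  80.]), 0.58)]
roller_button [(array([204., 188.,   6.,  10.]), 0.43)]
roller_slide [(array([227., 174.,  74.,  73.]), 0.62)]
fence_slide [(array([432., 180.,  81.,  80.]), 0.67)]
scene [ 1.151 -0.118  0.589] [-0.79  0.15 -0.59]
roller_grip [(array([422., 220.,  79.,  50.]), 0.85)]
roller_button []
roller_slide [(array([425., 220.,  76.,  52.]), 0.89)]
fence_slide [(array([222., 242.,  76.,  55.]), 0.88)]
```

View pics/top0.png

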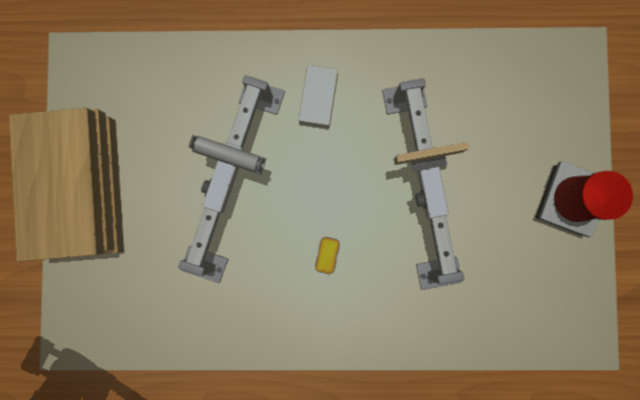

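View pics/scene0.png

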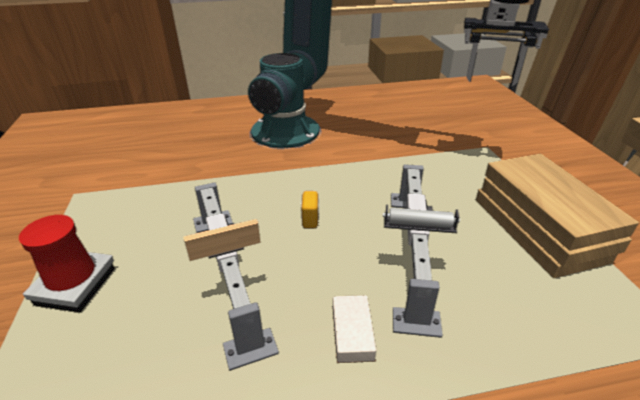

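The top view shows the roller rest on the left: roller around (227,153), button at (206,187) on its +y side. The plate rest is on the right. I'll zoom in on the roller rest.

```bash
python3 - <<'E'
import cv2
im=cv2.imread("pics/top0.png")[70:290,170:290]
cv2.imwrite("pics/crop.png",cv2.resize(im[:150],None,fx=4,fy=4,interpolation=cv2.INTER_CUBIC) if 0 else cv2.resize(im[50:200],None,fx=4,fy=4,interpolation=cv2.INTER_CUBIC))
E
```

```text
(no output)
```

View pics/crop.png

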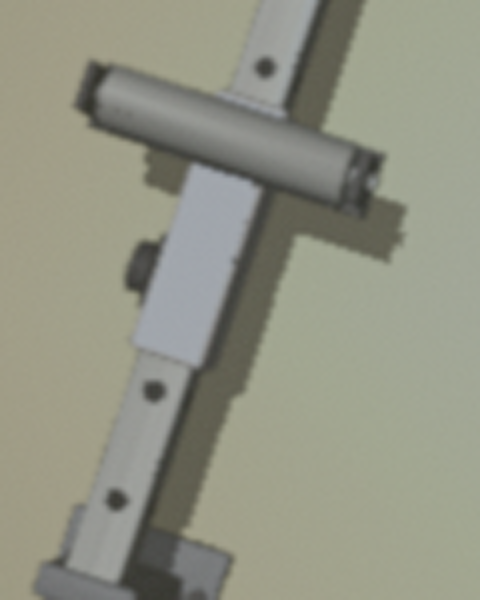

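The crop shows, in crop pixels, the tube's rear edge from (133,343) to (203,368), rail holes at (265,67), (154,391) and (116,500), the button near (140,267) and the roller centre near (229,137).

```bash
cat >h.py <<'E'
from bench import robot
import cv2,numpy as np
from scipy.spatial.transform import Rotation as Ro
def ray(c,u,v,z):
    p=robot.camera_params(c);R=cv2.Rodrigues(np.array(p['rvec']))[0];t=np.array(p['tvec']).ravel()
    d=R.T@np.linalg.solve(np.array(p['camera_matrix']),[u,v,1]);C=-R.T@t
    return C+d*(z-C[2])/d[2]
E
python3 - <<'E'
from h import *
f=lambda u,v,z:ray("top",170+(u+.5)/4-.5,120+(v+.5)/4-.5,z)
P={k:f(*a) for k,a in dict(h1=(265,67,.0975),h2=(154,391,.0975),h3=(116,500,.0975),rl=(133,343,.102),rr=(203,368,.102),fl=(192,167,.102),fr=(262,187,.102),btn=(140,267,.085),rol=(229,137,.120)).items()}
for k in P:print(k,P[k].round(4))
d=P['h1']-P['h3'];d/=np.linalg.norm(d);print('yaw deg',np.degrees(np.arctan2(d[1],d[0])), [np.linalg.norm(P[a]-P[b]) for a,b in(('h1','h2'),('h2','h3'))])
n=np.array([-d[1],d[0],0])
for k in P:print(k,'along',round((P[k]-P['h3'])@d,4),'across',round((P[k]-P['h3'])@n,4))
rear=(P['rl']+P['rr'])/2
print('grip from rear',rear+.035*d,'from roller',P['rol']-.065*d,'btn',((P['btn']-P['h3'])@d)*d+P['h3'])
E
```

```text
h1 [0.6482 0.1571 0.0975]
h2 [0.5059 0.2048 0.0975]
h3 [0.4585 0.221  0.0975]
rl [0.5267 0.2131 0.102 ]
rr [0.5157 0.1825 0.102 ]
fl [0.6035 0.188  0.102 ]
fr [0.5946 0.1572 0.102 ]
btn [0.5613 0.2146 0.085 ]
rol [0.6139 0.1682 0.12  ]
yaw deg -18.633313542702343 [np.float64(0.15012688433360644), np.float64(0.05005254820377535)]
h1 along 0.2002 across -0.0
h2 along 0.0501 across -0.0002
h3 along 0.0 across 0.0
rl along 0.0671 across 0.0143
rr along 0.0665 across -0.0183
fl along 0.148 across 0.015
fr along 0.1493 across -0.017
btn along 0.0994 across 0.0267
rol along 0.1641 across -0.0005
grip from rear [0.55436154 0.18661304 0.102     ] from roller [0.55228934 0.18893749 0.12      ] btn [0.5527753  0.18925105 0.0975    ]
```

>>> {"name": "servo_tool", "arguments": {
  "plan": [
    [-0.4, -0.13, 0, 0, 0, -0.046, 94],
    [-0.8, -0.26, 0, 0, 0, -0.092, 94],
    [-1, -0.32, 0, 0, 0, -0.092, 94]
  ]
}}

```text
time: 0.75
tool_pos: [0.3251, 0.4148, 0.2226]
ee_rot: [-3.141, 0.002, 2.819]
wrist_force: [0.4, 0.6, -0.2]
width: 0.0938
finger_force: 0.0
```

>>> {"name": "servo_tool", "arguments": {
  "plan": [
    [-0.4, -0.08, 0, 0, 0, 0, 94],
    [-0.8, -0.16, 0, 0, 0, 0, 94],
    [-1, -0.2, 0, 0, 0, 0, 94]
  ]
}}

```text
time: 1.0
tool_pos: [0.4148, 0.3637, 0.2225]
ee_rot: [-3.141, 0.002, 2.814]
wrist_force: [-0.4, -0.6, 1.1]
width: 0.094
finger_force: 0.0
```

>>> {"name": "servo_tool", "arguments": {
  "plan": [
    [-0.4, -0.08, 0, 0, 0, 0, 94],
    [-0.8, -0.16, 0, 0, 0, 0, 94],
    [-1, -0.2, 0, 0, 0, 0, 94]
  ]
}}

```text
time: 1.25
tool_pos: [0.5034, 0.3126, 0.2221]
ee_rot: [-3.141, 0.002, 2.814]
wrist_force: [-1.2, 0.1, 0.0]
width: 0.0938
finger_force: 0.0
```

```bash
cat >>h.py <<'E'
def to(x,y,z,yaw=161.37):
    o=robot.get_obs();R=Ro.from_euler('xyz',o['ee_rot'])
    T=Ro.from_euler('xyz',[180,0,yaw],degrees=True)
    print(o['time'],o['tool_pos'].round(4),np.degrees(o['ee_rot']).round(2),'shift',(R.inv().apply(np.array([x,y,z])-o['tool_pos'])*10).round(3),'turn',((R.inv()*T).as_rotvec()/(np.pi/2)).round(4),o['wrist_force'].round(1),o['width'])
E
python3 -c "
from h import *
to(.5538,.1904,.22)"
```

```text
1.25 [0.5034 0.3126 0.2221] [-1.7996e+02  1.0000e-01  1.6123e+02] shift [-0.871 -0.995  0.024] turn [-0.0005  0.0011 -0.0015] [-1.2  0.1  0. ] 0.0938131586625853
```

>>> {"name": "servo_tool", "arguments": {
  "plan": [
    [-0.3, -0.4, 0, 0, 0, 0, 94],
    [-0.5, -0.8, 0, 0, 0, 0, 94],
    [-0.75, -0.92, 0, 0, 0, 0, 94],
    [-0.75, -0.92, 0, 0, 0, 0, 94],
    [-0.75, -0.92, 0, 0, 0, 0, 94],
    [-0.75, -0.92, 0, 0, 0, 0, 94]
  ]
}}

```text
time: 1.75
tool_pos: [0.5418, 0.2045, 0.2225]
ee_rot: [3.141, -0.001, 2.817]
wrist_force: [0.5, 0.0, 0.4]
width: 0.0941
finger_force: 0.0
```

```bash
python3 -c "
from h import *
to(.5538,.1904,.083)
cv2.imwrite('pics/w.png',robot.snapshot('wrist')[:,:,::-1])
o=robot.get_obs();p=robot.camera_params('wrist');T=np.array(p['tool_from_camera']);R=Ro.from_euler('xyz',o['ee_rot']).as_matrix()
K=np.array(p['camera_matrix'])
d=np.array([.9476,-.3195,0]);n=np.array([.3195,.9476,0]);g=np.array([.5533,.189,.085])
for name,a,b,z in(('rearL',-.035,.017,.102),('rearR',-.035,-.017,.102),('axis',0,0,.102),('btn',0,.03,.085),('hole2',-.05,0,.0975)):
    w=g+a*d+b*n;w[2]=z
    c=T[:3,:3].T@(R.T@(w-o['tool_pos'])-T[:3,3]);print(name,(K@c/c[2])[:2].round(1))
"
```

```text
1.75 [0.5418 0.2045 0.2225] [ 1.7996e+02 -3.0000e-02  1.6140e+02] shift [-0.16  -0.097  1.395] turn [ 0.0004 -0.0004  0.0004] [0.5 0.  0.4] 0.09412911870597764
rearL [322.6 173.7]
rearR [283.2 173.6]
axis [303.2 212.5]
btn [335.9 207.2]
hole2 [303.  155.6]
```

View pics/w.png

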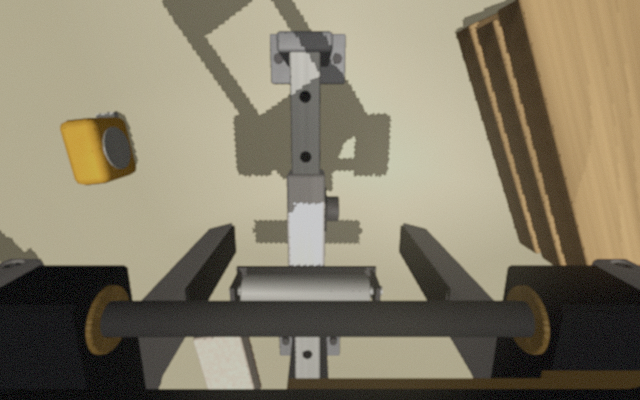

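The wrist picture agrees with the model within about 2 px: tube rear edge at (287–325,175), button at (334,208), hole at (305,156). I'm shifting 1 mm towards the button and going down.

>>> {"name": "servo_tool", "arguments": {
  "plan": [
    [-0.16, -0.09, 0.2, 0, 0, 0, 94],
    [-0.16, -0.09, 0.5, 0, 0, 0, 94],
    [-0.16, -0.09, 0.7, 0, 0, 0, 94],
    [-0.16, -0.09, 0.7, 0, 0, 0, 94],
    [-0.16, -0.09, 0.7, 0, 0, 0, 94]
  ]
}}

```text
time: 2.22
tool_pos: [0.5528, 0.1918, 0.1514]
ee_rot: [-3.14, -0.003, 2.82]
wrist_force: [-0.6, -0.2, -0.3]
width: 0.0943
finger_force: 0.0
```

>>> {"name": "servo_tool", "arguments": {
  "plan": [
    [0, 0, 0.25, 0, 0, 0, 94],
    [0, 0, 0.5, 0, 0, 0, 94],
    [0, 0, 0.7, 0, 0, 0, 94],
    [0, 0, 0.7, 0, 0, 0, 94],
    [0, 0, 0.7, 0, 0, 0, 70],
    [0, 0, 0.7, 0, 0, 0, 60]
  ]
}}

```text
time: 2.72
tool_pos: [0.5557, 0.1915, 0.0854]
ee_rot: [3.139, 0.004, 2.818]
wrist_force: [0.4, -0.2, -0.3]
width: 0.0841
finger_force: 0.0
```

```bash
python3 -c "
from h import *
to(.5541,.1914,.083)"
```

```text
2.7167 [0.5557 0.1915 0.0854] [179.85   0.22 161.46] shift [ 0.015 -0.006  0.024] turn [0.0016 0.0024 0.0011] [ 0.4 -0.2 -0.3] 0.08412460989334726
```

>>> {"name": "servo_tool", "arguments": {
  "plan": [
    [0.01, 0, 0.02, 0, 0, 0, 50],
    [0.01, 0, 0.02, 0, 0, 0, 40],
    [0.01, 0, 0.02, 0, 0, 0, 30],
    [0.01, 0, 0.02, 0, 0, 0, 30],
    [0.01, 0, 0.02, 0, 0, 0, 30],
    [0.01, 0, 0.02, 0, 0, 0, 30],
    [0.01, 0, 0.02, 0, 0, 0, 30],
    [0.01, 0, 0.02, 0, 0, 0, 30]
  ]
}}

```text
time: 3.38
tool_pos: [0.5537, 0.1912, 0.0813]
ee_rot: [3.141, 0.001, 2.817]
wrist_force: [0.6, 2.1, 3.3]
width: 0.0367
finger_force: 30.0
```

>>> {"name": "servo_tool", "arguments": {
  "plan": [
    [-0.1, 0, 0, 0, 0, 0, 30],
    [-0.2, 0, 0, 0, 0, 0, 30],
    [-0.3, 0, 0, 0, 0, 0, 30],
    [-0.4, 0, 0, 0, 0, 0, 30],
    [-0.5, 0, 0, 0, 0, 0, 30],
    [-0.5, 0, 0, 0, 0, 0, 30],
    [-0.5, 0, 0, 0, 0, 0, 30],
    [-0.5, 0, 0, 0, 0, 0, 30]
  ]
}}

```text
time: 4.05
tool_pos: [0.6025, 0.1747, 0.0813]
ee_rot: [3.14, 0.003, 2.817]
wrist_force: [2.7, 2.1, 6.1]
width: 0.0369
finger_force: 30.0
```

```bash
python3 -c "
from h import *
to(.6015,.1755,.083)
p=robot.snapshot('top');robot.snapshot('wrist')
cv2.imwrite('pics/t2.png',cv2.resize(p[120:270,170:290,::-1],None,fx=4,fy=4,interpolation=cv2.INTER_CUBIC))"
```

```text
4.05 [0.6025 0.1747 0.0813] [1.7991e+02 1.6000e-01 1.6139e+02] shift [ 0.012  0.004 -0.017] turn [0.001  0.0018 0.0002] [2.7 2.1 6.1] 0.03691408571808226
```

View pics/t2.png

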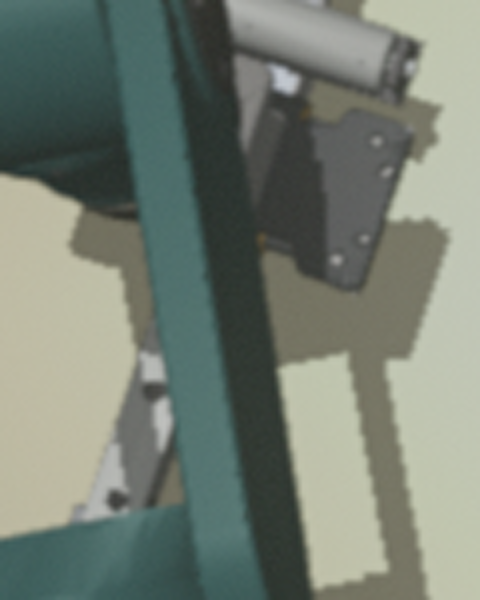

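The roller's end moved from about (358,212) to (395,103). That matches the pixel spacing of two holes, which is 50 mm. Releasing now.

>>> {"name": "servo_tool", "arguments": {
  "plan": [
    [0, 0, 0, 0, 0, 0, 45],
    [0, 0, 0, 0, 0, 0, 55],
    [0, 0, 0, 0, 0, 0, 94],
    [0, 0, 0, 0, 0, 0, 94],
    [0, 0, 0, 0, 0, 0, 94],
    [0, 0, 0, 0, 0, 0, 94],
    [0, 0, 0, 0, 0, 0, 94],
    [0, 0, 0, 0, 0, 0, 94]
  ]
}}

```text
time: 4.82
tool_pos: [0.5999, 0.1743, 0.0794]
ee_rot: [-3.14, -0.002, 2.817]
wrist_force: [0.4, -0.0, 0.3]
width: 0.0867
finger_force: 0.0
```

>>> {"name": "servo_tool", "arguments": {
  "plan": [
    [0, 0, -0.2, 0, 0, 0, 94],
    [0, 0, -0.5, 0, 0, 0, 94],
    [0, 0, -0.8, 0, 0, 0, 94],
    [0, 0, -1, 0, 0, 0, 94],
    [0, 0, -1, 0, 0, 0, 94]
  ]
}}

```text
time: 5.23
tool_pos: [0.603, 0.1752, 0.1868]
ee_rot: [3.137, 0.009, 2.817]
wrist_force: [0.4, 0.2, 0.9]
width: 0.0943
finger_force: 0.0
```

>>> {"name": "servo_tool", "arguments": {
  "plan": [
    [0.3, 0.2, -0.2, 0, 0, 0, 94],
    [0.6, 0.5, -0.4, 0, 0, 0, 94],
    [1, 0.8, -0.4, 0, 0, 0, 94],
    [1, 1, -0.4, 0, 0, 0, 94],
    [1, 1, -0.4, 0, 0, 0, 94]
  ]
}}

```text
time: 5.65
tool_pos: [0.5355, 0.3063, 0.2194]
ee_rot: [3.14, -0.002, 2.823]
wrist_force: [-0.2, -0.6, -0.3]
width: 0.094
finger_force: 0.0
```

>>> {"name": "servo_tool", "arguments": {
  "plan": [
    [0.3, 0.3, 0, 0, 0, 0, 94],
    [0.6, 0.6, 0, 0, 0, 0, 94],
    [1, 0.8, 0, 0, 0, 0, 94],
    [1, 1, 0, 0, 0, 0, 94],
    [1, 1, 0, 0, 0, 0, 94]
  ]
}}

```text
time: 6.07
tool_pos: [0.4729, 0.431, 0.2178]
ee_rot: [-3.14, -0.002, 2.822]
wrist_force: [0.5, -0.1, -0.3]
width: 0.0939
finger_force: 0.0
```

```bash
python3 -c "
from h import *
p=robot.snapshot('top')
cv2.imwrite('pics/t3.png',cv2.resize(p[100:250,170:290,::-1],None,fx=4,fy=4,interpolation=cv2.INTER_CUBIC))"
```

```text
(no output)
```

View pics/t3.png

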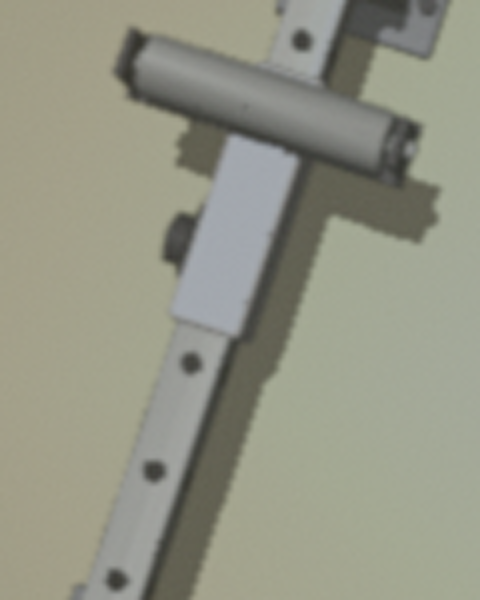

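The tube's rear edge and the button stand in the same relation to the nearest hole (191,363) as they did at the start. The tube is one hole farther out and the button has popped out.

```bash
python3 -c "
from bench import robot
print(robot.close_job())"
```

```text
the job is handed in; nothing more can be done
None
```

The roller rest's tube is one hole (50 mm) farther out with its button popped out again, judging by the last top picture; the plate rest was not touched, and the job is handed in (no verdict was returned).

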